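# Back off a ratchet vise and take out the bench block

## Robot

A 6-joint arm with a two-finger parallel gripper is mounted at the origin on a cart in front of the work surface, level with it; the furniture and walls round the work are solid. World frame = base frame: x ahead of the robot, y to its left, z up, the work surface at z = 0. Lengths are in m, angles in rad, forces in N, time in s.
With the tool pointing down it reaches from about 0.275 to 0.825 m from the base axis. Payload 5.2 kg.
Tool frame: the origin (TCP) lies at the very end of the fingers, on their centre line; the grasp point (between the pads) lies manip.hold_point_z behind it (manip.hold_point_z is the distance from the TCP to the grasp point, in m); z points along the fingers, y is the line along which they close (so a half turn about z gives the same grasp; the last joint's range is limited). The gripper opens to 93 mm and grips with 3 to 60 N. Pads are 15 mm wide; open, the fingers measure 128 mm over their backs; the gripper's body (75 mm by 188 mm) begins 65 mm behind the grasp point.
Start: joints at [-1.402, 0.259, 1.535, -0, 1.348, -0.203], TCP at [0.2, -0.512, 0.219] pointing down, gripper open.
Joint ranges: [-3.14, 3.14], [-0.91, 2.08], [0.19, 2.58], [-1.22, 4.36], [0.22, 2.71], [-3.12, 3.12]. Speed limits (rad/s): [2.57, 2.57, 3.14, 3.14, 3.14, 3.14].

## Interface

Orientations are given as a rotation vector (axis times angle).
In Python, from plant import status, imaging, workorder, manip gives the robot as it stands.
- The arm moves only by the shell command python3 -m crank 'ROWS' [OPENING] [FORCE]. ROWS is JSON, one flat list of numbers, 6 for each row, row after row: the shift along the tool's x, y, z in cm, then the turn, a rotation vector about the tool's x, y, z in degrees. In form: [x, y, z, wx, wy, wz, x, y, z, wx, wy, wz, ...]. A call has 1 to 12 rows; each row is the pose to reach, as a shift and turn from the pose commanded when the call began, along the tool's axes at that moment; what a row does not reach only later rows make up. A row lasts 1/10 s, in which the tool goes at most 50 mm and 8.59 degrees, less where a joint would pass 70% of its speed; a pose out of reach is approached as far as the arm can. A call with a gripper value outside its range is refused whole. OPENING is the opening, from 0 (shut) to 1 (fully open), set as the call begins (- or left out, the last holds). The fingers move at their own pace and stop on an object; FORCE is the grip in N (left out, the last holds). Time passes only in rows, so rows that repeat a pose let the fingers close. It gives the time, the measured TCP pose, the force, the opening and the grip force at its end, in the units of the state.
- status.observe(): the state, without advancing time (a new reading comes with each control period).
- imaging.grab_frame(name): name is "side" or "top"; returns a dict with "frame" (384x512x3 uint8, blue, green, red), "z_map" (384x512 float32, m along the optical axis (not along the pixel's ray), 0 where there is no reading), "fov_y" (degrees; the focal length in pixels is half the picture's height over the tangent of half this angle, whatever the lens; pixels are square), "cx", "cy" (the principal point, pixels), "R" (3x3) and "t" (3): a world point X has camera coordinates R X + t. Camera axes: x right, y down, z forward; pixel columns grow to the right and rows downward; lengths in m; the calibration is good to about 2 mm. A picture is of the moment at which its call begins.
- workorder.hand_in(): hands the job in; it is judged then, once.
The state is a dict: "time_s": time; "joint_positions": joint angles; "qd": joint speeds; "joint_torque": joint torques, N m; "ee_pos": TCP position; "eef_rot": TCP orientation; "wrist_force": force on the tool from outside, world axes, zero at the start; "torque": the same for the moment, N m; "width": opening from 0.0 (shut) to 1.0 (fully open); "grasp_force": force on a finger pad.
Only numpy, scipy, OpenCV 4.12 (cv2) and the standard library are available. Lean on these libraries where they do the work, as an engineer would, in place of code of your own. Each camera call takes 0.05 s, during which the arm holds its last target. There are 200 camera calls.

## Task

The steel bench block is still clamped in the small bench vise, and the vise's ratchet lever is set to tighten. Flip the reversing pawl over so that the lever loosens, work the lever back and forth until the moving jaw has backed off at least 8 mm, and only then lift the block out and lay it flat in the middle of the black rubber pad. Leave the vise open and set to loosen, and do not disturb the charcoal block, the pliers or the calipers lying near by.

Things in the scene. Friction and masses are not known exactly. Their poses are not given: they have to be found in the camera images.
- vise: Small grey cast vise bolted to the bench; foot 104 (x) x 275 (y) x 12 mm. Origin on its underside below the middle of the clamped block, z up. It clamps along y: fixed jaw's face at y = +32 mm, moving jaw's face at y = -32 mm when clamped. Jaws 70 mm wide along x, tops at z = 52 mm. Gear head (grey box 92 x 90 mm, top z = 57 mm) round the upright spindle at x = 0, y = -125 mm.
- vise_bed (a point): On top of the vise's two rails, in the middle between the clamped jaws, 40 mm above vise's origin, same axes. The rails are only 44 mm wide along x together, so the block's faces towards +x and -x are free for fingers down to 15 mm above the bench.
- spindle_top (a point): On the spindle's axis at the top of its hexagon end, 93 mm above the bench, axes as vise. Below it the toothed ratchet wheel, 58 mm across, 20 teeth, 67 to 77 mm above the bench. The lever and the pawl swing about this upright axis.
- vise_jaw (a joint): Slide of the moving jaw, m: 0 clamped on the block, up to 0.0139 as it backs off (towards vise -y, to the gear head). Driven only by the spindle's screw, 3.4 mm per rad, after 0.4 mm of slack; opens when the spindle turns counter-clockwise seen from above; stays where it is left.
- vise_lever (a joint): Swing of the ratchet lever about the spindle, rad, + counter-clockwise from above, stops at -0.75 and +0.75; at 0 it points along vise -x. Stays where left (0.3 N m friction); driving takes about 0.4 N m more. Pawl set to loosen: swinging + turns the spindle and opens the jaw, swinging back (-) only clicks over the teeth; up to 0.31 rad is lost after each turn-round.
- lever_grip (a point): Middle of the lever's turned wooden grip, 150 mm from the spindle axis, 63 mm above the bench. The grip lies level along the lever, 85 mm long (108 to 193 mm from the axis), about 22 mm thick, with free space below. The point's -x points outwards along the lever, z up.
- vise_pawl (a joint): Reversing pawl, rad: 0 = tightens, 0.76 = loosens; a detent snaps it to either side from 0.38. Riding on a tooth it reads up to 0.2 short of its end. A steel rocker on the lever, pivoted 54 mm from the spindle axis, tail with thumb post outwards. Seen from the grip towards the spindle the post is left of the lever when tightening, right when loosening; push it about 28 mm sideways with 2 to 4 N.
- pawl_post (a point): Near the top of the pawl's upright thumb post, 102 mm above the bench, about 90 mm from the spindle axis. The post is dark steel, 11 to 15 mm thick, standing from 68 to 108 mm above the bench; it swings on a 38 mm radius about the pawl's pivot.
- steel_block: Polished steel bench block, 64 x 64 x 16 mm, about 0.5 kg, lying flat on the vise's rails between the jaws at the start, sides parallel to the vise's, its top 4 mm above the jaws. Origin at the centre of its underside, z up.
- pad: Black rubber bench pad, 112 x 112 x 18 mm, fixed on the bench left of the vise, partly over a brown leather offcut. Origin at the centre of its underside, sides along its x and y.
- pad_top (a point): Centre of the pad's top face, 18 mm above the bench, z up.
- charcoal: Black charcoal soldering block, 48 x 70 x 28 mm, lying behind the pad. Bystander.
- pliers: Red-handled flat pliers, 164 mm long, lying at the right end of the bench. Bystander.
- calipers: Calipers with a black display, 179 mm long, lying near the front edge of the bench, to the right. Bystander.

How it is judged:
By the outcome, as a careful person would: the job done as asked, in the order asked, and still so for the second after the job is handed in, with the robot touching nothing.
It also fails if it takes over 72 s, if anything falls off the work surface, if the arm or the gripper's body presses on something with over 40 N, if the wrist force passes 120 N, or if a joint passes its speed limit or range.

## Working session

There is one attempt and no reset: what is moved stays moved. The work goes in short steps, Python scripts to look and compute and a shell command to move; the robot and the scene stay as the last step left them, time stands still between calls to the robot, and variables do not carry over. Pictures are saved under pics/ and viewed, at most 10 in all, crops included, and the job is handed in when it is done.

```bash
ls; mkdir -p pics
python3 - <<'E'
from plant import status, imaging, workorder, manip
import cv2,numpy as np
print(manip.hold_point_z, [a for a in dir(manip) if a[0]!='_'])
print(status.observe())
for n in("side","top"):
    f=imaging.grab_frame(n); np.savez('%s0.npz'%n,**f)
    cv2.imwrite('pics/%s0.png'%n,f["frame"]); print(n,f["fov_y"],f["cx"],f["cy"],f["R"],f["t"])
E
```

```text
pics
0.0188 ['IKError', 'hold_point_z']
{'time_s': 0.0, 'joint_positions': array([-1.40183099e+00,  2.59345005e-01,  1.53605725e+00,  2.42701431e-05,
        1.34798614e+00, -2.02798619e-01]), 'qd': array([0.00051428, 0.00099479, 0.00072948, 0.00091796, 0.00107269,
       0.0012997 ]), 'joint_torque': array([ 4.72355550e-04, -4.37301493e+01, -2.84001052e+01,  7.21049518e-02,
        4.12118132e-02, -1.45344002e-04]), 'ee_pos': array([ 0.19973258, -0.51188317,  0.21782699]), 'eef_rot': array([-3.08571182e+00, -5.80268328e-01, -8.48349854e-05]), 'wrist_force': array([ 0.52275202, -1.01904353,  0.05853   ]), 'torque': array([-0.02569884,  0.05023262,  0.00583686]), 'grasp_force': 0.0, 'width': 1.0010641415905197}
side 57.81874053193382 254.8821677775907 195.36196701675232 [[ 9.99780619e-01 -2.09442156e-02  2.32623143e-04]
 [-1.35382815e-02 -6.54649990e-01 -7.55810893e-01]
 [ 1.59821530e-02  7.55641933e-01 -6.54789921e-01]] [-0.56145204 -0.05043927  1.05758438]
top 53.82406152166158 260.5057106417958 191.59681438210134 [[ 0.01164994 -0.99982834 -0.01440699]
 [-0.99129087 -0.00965798 -0.13133594]
 [ 0.13117425  0.01581157 -0.99123323]] [-0.18332422  0.55596333  1.07551994]
```

View pics/top0.png

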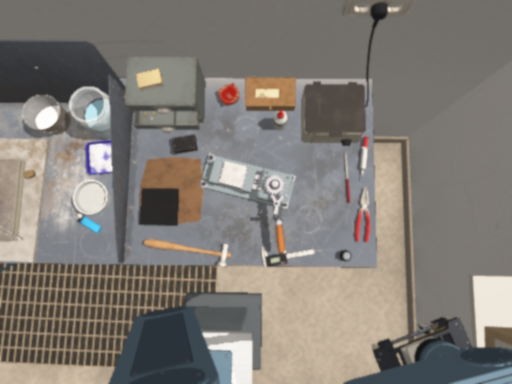

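View pics/side0.png

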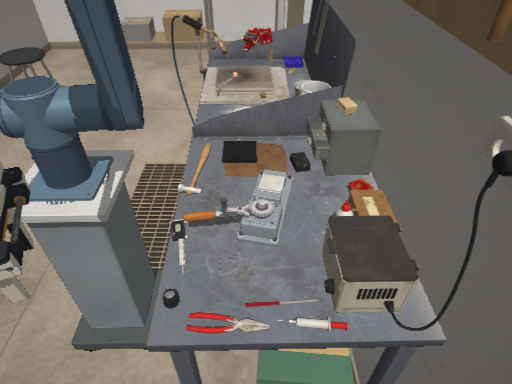

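The top view shows the vise at (250,180), with the block near (233,173), spindle (275,184) and wooden grip (280,235). The pad is at (159,206), the charcoal at (184,144), the calipers at (285,258) and the pliers at (363,215). The side view shows the same, with the spindle at (262,208), block (270,182), pad (240,151) and grip (200,216). Next I'll look at enlarged crops.

```bash
cat > h.py <<'E'
import numpy as np,cv2
from plant import imaging,status
def load(n): return dict(np.load('%s.npz'%n))
def grab(n,save=None):
    f=imaging.grab_frame(n)
    if save: np.savez('%s.npz'%save,**f)
    return f
def foc(f): return f["frame"].shape[0]/2/np.tan(np.radians(float(f["fov_y"]))/2)
def back(f,u,v,z=None,h=None):
    "pixel to world: by depth z (default depth map) or by world height h"
    d=np.array([(u-f["cx"])/foc(f),(v-f["cy"])/foc(f),1.]);R,t=f["R"],f["t"]
    if h is not None:
        c=-R.T@t; r=R.T@d; return c+r*(h-c[2])/r[2]
    if z is None: z=f["z_map"][int(round(v)),int(round(u))]
    return R.T@(d*z-t)
def proj(f,X):
    c=f["R"]@np.asarray(X)+f["t"]; return np.array([f["cx"]+foc(f)*c[0]/c[2],f["cy"]+foc(f)*c[1]/c[2]])
def cloud(f):
    H,W=f["z_map"].shape; v,u=np.mgrid[:H,:W]; z=f["z_map"]
    P=np.stack([(u-f["cx"])/foc(f)*z,(v-f["cy"])/foc(f)*z,z],-1)
    return (P-f["t"])@f["R"]
def tri(f,p,g,q):
    A=[];b=[]
    for F,(u,v) in((f,p),(g,q)):
        for r,k,c in((0,u,F["cx"]),(1,v,F["cy"])):
            m=(k-c)/foc(F); A.append(F["R"][r]-m*F["R"][2]); b.append(m*F["t"][2]-F["t"][r])
    s=np.linalg.lstsq(np.array(A),np.array(b),rcond=None); return s[0],s[1]
def crop(f,x0,x1,y0,y1,k,name):
    cv2.imwrite(name,cv2.resize(f["frame"][y0:y1,x0:x1],None,fx=k,fy=k,interpolation=cv2.INTER_CUBIC))
E
python3 - <<'E'
from h import *
t,s=load('top0'),load('side0')
a=cv2.resize(t["frame"][125:275,130:320],None,fx=4,fy=4,interpolation=cv2.INTER_CUBIC)
cv2.imwrite('pics/t1.png',a)
crop(s,165,325,130,250,5,'pics/s1.png')
for f in(t,s):
    C=cloud(f); print(np.median(C[...,2][(abs(C[...,0]-.55)<.25)&(abs(C[...,1]+.1)<.3)]))
E
```

```text
0.0018430305343173508
0.001014032099917904
```

View pics/t1.png

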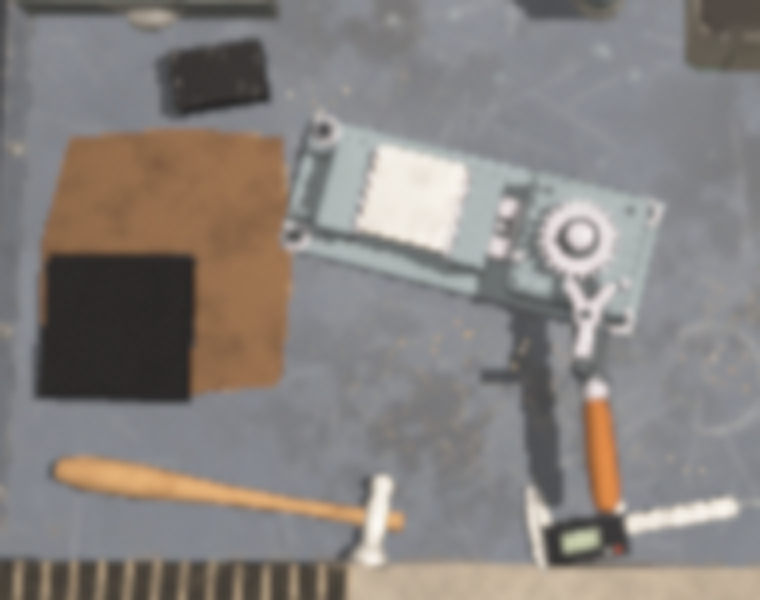

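View pics/s1.png

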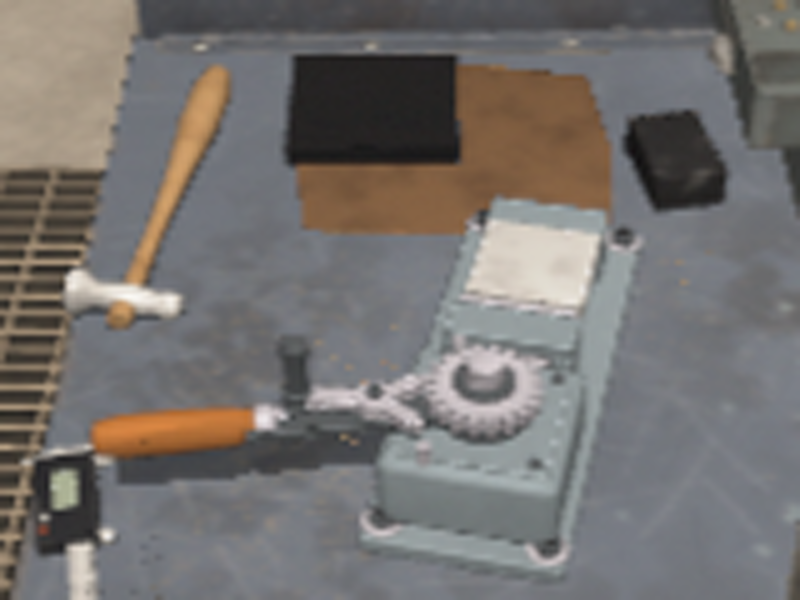

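Top crop: block centre about (413,197), spindle (580,236), grip from (597,395) to (607,512), post tip near (582,372), pad from (45,255) to (193,398). Side crop: post top at (294,345), spindle top (485,370), grip from (95,438) to (250,418), with the post on the vise +y side (tighten). I'll triangulate these next.

Run:
```python
from h import *
np.set_printoptions(precision=4,suppress=True)
t,s=load('top0'),load('side0')
T=lambda x,y:(129.6+x/4,124.6+y/4); S=lambda x,y:(164.6+x/5,129.6+y/5)
for n,a,b in[("spindle",(580,233),(485,365)),("post",(582,372),(294,342)),("gripout",(607,512),(95,438)),("gripin",(597,395),(252,418))]:
    print(n,*tri(t,T(*a),s,S(*b)))
def rect(m,C,n):
    P=C[m]; (c,wh,a)=cv2.minAreaRect(P[:,:2].astype(np.float32)); print(n,m.sum(),"c",c,"size",wh,"ang",a,"z",np.median(P[:,2]))
for f,n in((t,'top'),(s,'side')):
    C=cloud(f);g=f["frame"].astype(int);v=g.mean(-1)
    X,Y,Z=C[...,0],C[...,1],C[...,2]
    def big(m):
        k,l,st,_=cv2.connectedComponentsWithStats(m.astype(np.uint8),connectivity=4); return l==1+np.argmax(st[1:,4])
    near=(X>.3)&(X<.8)&(Y>-.4)&(Y<.4)
    rect(big((v>190)&near&(Z>.045)&(Z<.07)&(X>.4)),C,n+' block')
    rect(big((v<50)&near&(Z>.012)&(Z<.024)),C,n+' pad')
    rect(big((v<75)&near&(Z>.022)&(Z<.035)&(X>.5)),C,n+' charcoal')
    rect(big(near&(Z>.05)&(Z<.066)&(v>100)),C,n+' jaws')
    o=(g[...,2]>150)&(g[...,0]<80)&near&(Z>.045)&(Z<.09); rect(big(o),C,n+' grip')
    w=near&(Z>.098)&(Z<.12)&(X<.6); print(w.sum(), C[w].mean(0) if w.any() else 0)
    w=near&(Z>.085)&(Z<.097)&(X>.4); print('spin',w.sum(), C[w].mean(0) if w.any() else 0)
```

```text
spindle [ 0.5746 -0.2175  0.0885] [0.]
post [ 0.4796 -0.2188  0.1054] [0.]
gripout [ 0.3831 -0.2381  0.0625] [0.]
gripin [ 0.4618 -0.231   0.0681] [0.]
top block 524 c (0.6063198447227478, -0.09745605289936066) size (0.07291427999734879, 0.06379269063472748) ang 75.40648651123047 z 0.055716677873528714
top pad 1252 c (0.5135254263877869, 0.125605970621109) size (0.10945754498243332, 0.10503800958395004) ang 89.2129898071289 z 0.018616108045248537
top charcoal 317 c (0.7037632465362549, 0.05662621557712555) size (0.04398445412516594, 0.07022164762020111) ang 9.806953430175781 z 0.027039870911048234
top jaws 694 c (0.602200984954834, -0.10832487046718597) size (0.09972099959850311, 0.06932581961154938) ang 74.08331298828125 z 0.05512017750232482
top grip 132 c (0.4205705225467682, -0.23391088843345642) size (0.07301922887563705, 0.014759950339794159) ang 6.929751396179199 z 0.07156604462663219
133 [0.539  0.1524 0.1072]
spin 547 [0.6857 0.0958 0.0907]
side block 324 c (0.6048135757446289, -0.09666752070188522) size (0.06834914535284042, 0.06248701736330986) ang 76.07044982910156 z 0.05652879059735477
side pad 652 c (0.5119016170501709, 0.12128791213035583) size (0.10882590711116791, 0.11106926202774048) ang 0.7453157901763916 z 0.019072637599999612
side charcoal 206 c (0.70355224609375, 0.05315256491303444) size (0.04623887687921524, 0.07315073907375336) ang 8.082612037658691 z 0.02740937567082961
side jaws 575 c (0.5998339653015137, -0.10532823204994202) size (0.11336369812488556, 0.06942309439182281) ang 76.23236846923828 z 0.055611690858361894
side grip 192 c (0.42184993624687195, -0.23820027709007263) size (0.07594568282365799, 0.01676117070019245) ang 7.87823486328125 z 0.07145794183976327
179 [0.5421 0.154  0.1073]
spin 619 [0.6582 0.0749 0.0909]
```

Run:
```python
from h import *
np.set_printoptions(precision=4,suppress=True)
for n in('top0','side0'):
    C=cloud(load(n));X,Y,Z=C[...,0],C[...,1],C[...,2]
    w=(Z>.088)&(Z<.12)&(abs(X-.48)<.04)&(abs(Y+.215)<.05); print('post',w.sum(),np.median(C[w],0),C[w].min(0),C[w].max(0))
    w=(Z>.084)&(Z<.1)&(abs(X-.5746)<.03)&(abs(Y+.2175)<.03); print('spin',w.sum(),np.median(C[w],0),C[w].min(0),C[w].max(0))
    w=(Z>.064)&(Z<.081)&(abs(X-.5746)<.04)&(abs(Y+.2175)<.04); P=C[w][:,:2].astype(np.float32); print('wheel',w.sum(),cv2.minEnclosingCircle(P))
```

```text
post 21 [ 0.4818 -0.2187  0.1063] [ 0.4765 -0.2242  0.1011] [ 0.4875 -0.2133  0.1109]
spin 39 [ 0.5724 -0.2159  0.0928] [ 0.5646 -0.227   0.0842] [ 0.5834 -0.2046  0.0984]
wheel 283 ((0.569850742816925, -0.22584187984466553), 0.03746945038437843)
post 39 [ 0.481  -0.2258  0.1039] [ 0.4751 -0.2288  0.0896] [ 0.4858 -0.2167  0.1096]
spin 51 [ 0.5717 -0.2225  0.0914] [ 0.5621 -0.2295  0.0846] [ 0.5816 -0.2109  0.096 ]
wheel 336 ((0.5585992932319641, -0.21882133185863495), 0.04120238870382309)
```

```bash
python3 -m crank '[38,-20.8,0,0,0,14.9,38,-20.8,0,0,0,14.9,38,-20.8,0,0,0,14.9,38,-20.8,0,0,0,14.9,38,-20.8,0,0,0,14.9,38,-20.8,0,0,0,14.9,38,-20.8,0,0,0,14.9,38,-20.8,0,0,0,14.9,38,-20.8,0,0,0,14.9,38,-20.8,0,0,0,14.9,38,-20.8,0,0,0,14.9,38,-20.8,0,0,0,14.9]' 0 20
```

```text
time_s: 1.3
ee_pos: [0.4776, -0.1813, 0.2184]
eef_rot: [3.137, 0.174, -0.001]
wrist_force: [-1.1, 0.4, 0.1]
width: 0.027
grasp_force: 0.0
```

```bash
python3 -m crank '[0,0,5,0,0,0,0,0,10,0,0,0,0,0,13.3,0,0,0,0,0,13.3,0,0,0,0,0,13.3,0,0,0]'
python3 - <<'E'
from h import *
np.set_printoptions(precision=4,suppress=True)
a,b=grab('side','s2'),grab('top','t2')
crop(a,185,285,160,235,5,'pics/a.png');crop(b,225,325,160,235,5,'pics/b.png')
cv2.imwrite('pics/ab2.png',np.vstack([cv2.imread('pics/a.png'),cv2.imread('pics/b.png')])[:,:][::1]) if 0 else cv2.imwrite('pics/ab2.png',cv2.resize(np.hstack([cv2.imread('pics/a.png'),cv2.imread('pics/b.png')]),(800,300)))
E
```

```text
time_s: 1.8
ee_pos: [0.4779, -0.1818, 0.0861]
eef_rot: [-3.137, -0.172, 0.001]
wrist_force: [2.2, -0.1, 0.5]
width: 0.007
grasp_force: 0.0
```

View pics/ab2.png

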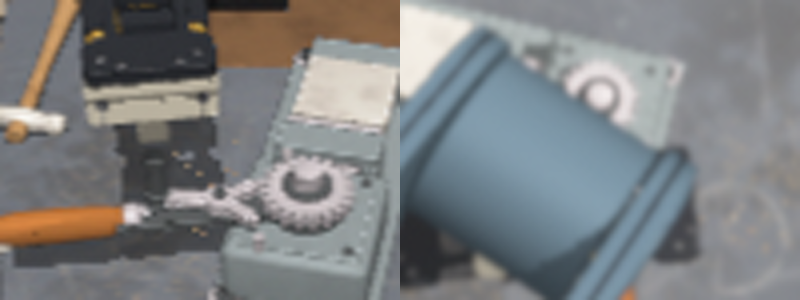

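The side view shows the post at (157,180), directly in front of the closed fingers, with the lever beyond it. The arm hides it in the top view. Next is the push.

```bash
python3 -m crank '[0,1,0,0,0,0,0,1.4,0,0,0,0,0,1.8,0,0,0,0,0,2.2,0,0,0,0,0,2.6,0,0,0,0,0,3,0,0,0,0,0,3.4,0,0,0,0,0,3.8,0,0,0,0,0,4.2,0,0,0,0,0,4.5,0,0,0,0,0,4.5,0,0,0,0]'
python3 - <<'E'
from h import *
a=grab('side','s3');crop(a,185,285,160,235,6,'pics/a3.png')
E
```

```text
time_s: 3.0
ee_pos: [0.4835, -0.2258, 0.0856]
eef_rot: [3.136, 0.175, 0.0]
wrist_force: [0.4, 0.1, -0.0]
width: 0.004
grasp_force: 0.4
```

View pics/a3.png

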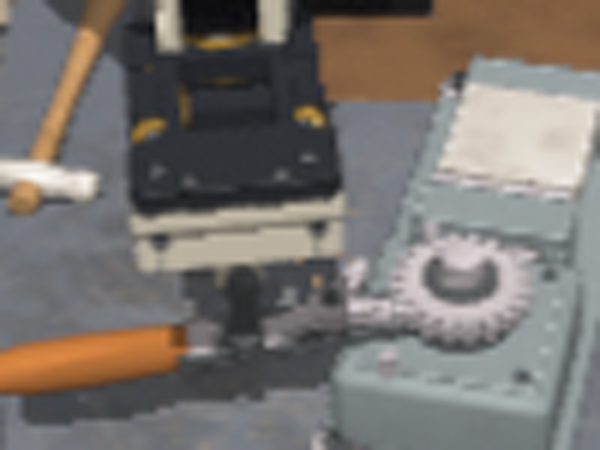

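```bash
python3 -m crank '[0,3.5,0,0,0,0,0,3.5,-5,0,0,0,0,3.5,-8,0,0,0,-3,0.3,-8,0,0,0,-6,0.3,-8,0,0,0,-6,0.3,-8,0,0,0,-6,0.3,-8,0,0,0]' 0.5 20
python3 - <<'E'
from h import *
np.set_printoptions(precision=4,suppress=True)
print(status.observe()["ee_pos"])
f=grab('side','s4');C=cloud(f);g=f["frame"].astype(int);X,Y,Z=C[...,0],C[...,1],C[...,2]
w=(g[...,2]>150)&(g[...,0]<80)&(X>.3)&(X<.55)&(Y<-.15)&(Z>.045)&(Z<.09); print(w.sum(),cv2.minAreaRect(C[w][:,:2].astype(np.float32)))
w=(Z>.085)&(Z<.115)&(abs(X-.48)<.03)&(abs(Y+.235)<.05);print('post',w.sum(),np.median(C[w],0))
E
```

```text
time_s: 3.75
ee_pos: [0.4239, -0.2355, 0.1661]
eef_rot: [3.136, 0.174, 0.001]
wrist_force: [0.2, -1.0, 0.7]
width: 0.494
grasp_force: 0.0
[ 0.4239 -0.2355  0.1661]
221 ((0.4413699507713318, -0.295209139585495), (0.07557249069213867, 0.01734526827931404), 27.723114013671875)
post 52 [ 0.5014 -0.2784  0.1017]
```

The extra sideways row in that move carried the lever to its + stop. That is the loosening direction, so it does no harm. The post now measures right of the lever, so the pawl is set to loosen. Next I'll grip the handle where it is now.

```bash
python3 -m crank '[0.5,3,0,0,0,-8,1.1,5.7,0,0,0,-16,1.1,5.7,0,0,0,-21.6,1.1,5.7,5,0,0,-21.6,1.1,5.7,9,0,0,-21.6,1.1,5.7,12,0,0,-21.6,1.1,5.7,12,0,0,-21.6]' 0.5 15; python3 -m crank '[0,0,0,0,0,0,0,0,0,0,0,0,0,0,0,0,0,0]' 0.1 15
```

```text
time_s: 4.5
ee_pos: [0.4395, -0.2883, 0.0413]
eef_rot: [-3.041, -0.759, 0.007]
wrist_force: [0.2, 0.8, 0.8]
width: 0.499
grasp_force: 0.0
time_s: 4.8
ee_pos: [0.4426, -0.2915, 0.0475]
eef_rot: [3.045, 0.76, 0.003]
wrist_force: [-0.2, -0.3, -0.3]
width: 0.293
grasp_force: 0.0
```

```bash
python3 -m crank '[0,0,0,0,0,0,0,0,0,0,0,0,0,0,0,0,0,0]'
```

```text
time_s: 5.1
ee_pos: [0.4424, -0.2915, 0.0473]
eef_rot: [3.045, 0.759, 0.003]
wrist_force: [-0.4, -0.4, 7.1]
width: 0.234
grasp_force: 15.0
```

Run:
```python
import numpy as np
c=np.array([14.93,-.28])
for sgn in(1,-1):
    for k in range(1,11):
        a=np.radians(8*k)*sgn; R=np.array([[np.cos(a),-np.sin(a)],[np.sin(a),np.cos(a)]]); p=c-R@c
        print("%.1f,%.1f,0,0,0,%d"%(p[0],p[1],8*k*sgn),end=',')
    print()
```

```text
0.1,-2.1,0,0,0,8,0.5,-4.1,0,0,0,16,1.2,-6.1,0,0,0,24,2.1,-8.0,0,0,0,32,3.3,-9.7,0,0,0,40,4.7,-11.2,0,0,0,48,6.3,-12.5,0,0,0,56,8.1,-13.6,0,0,0,64,10.1,-14.4,0,0,0,72,12.1,-14.9,0,0,0,80,
0.2,2.1,0,0,0,-8,0.7,4.1,0,0,0,-16,1.4,6.0,0,0,0,-24,2.4,7.9,0,0,0,-32,3.7,9.5,0,0,0,-40,5.1,11.0,0,0,0,-48,6.8,12.3,0,0,0,-56,8.6,13.3,0,0,0,-64,10.6,14.0,0,0,0,-72,12.6,14.5,0,0,0,-80,
```

```bash
python3 -m crank '[0.1,-2.1,0,0,0,8,0.5,-4.1,0,0,0,16,1.2,-6.1,0,0,0,24,2.1,-8.0,0,0,0,32,3.3,-9.7,0,0,0,40,4.7,-11.2,0,0,0,48,6.3,-12.5,0,0,0,56,8.1,-13.6,0,0,0,64,10.1,-14.4,0,0,0,72,12.1,-14.9,0,0,0,80,12.1,-14.9,0,0,0,80]'
python3 - <<'E'
from h import *
f=grab('side','s5');C=cloud(f);g=f["frame"].astype(int);X,Y,Z=C[...,0],C[...,1],C[...,2]
w=(g[...,2]>150)&(g[...,0]<80)&(X>.3)&(X<.6)&(Y<0)&(Z>.045)&(Z<.09); print(w.sum(),cv2.minAreaRect(C[w][:,:2].astype(np.float32)))
E
```

```text
time_s: 6.2
ee_pos: [0.4811, -0.1017, 0.0472]
eef_rot: [-2.823, 1.377, -0.008]
wrist_force: [0.2, -1.0, 9.5]
width: 0.227
grasp_force: 15.0
43 ((0.49107804894447327, -0.11576025187969208), (0.01331440918147564, 0.033046573400497437), 34.05778884887695)
```

```bash
python3 -m crank '[0.2,2.1,0,0,0,-8,0.7,4.1,0,0,0,-16,1.4,6.0,0,0,0,-24,2.4,7.9,0,0,0,-32,3.7,9.5,0,0,0,-40,5.1,11.0,0,0,0,-48,6.8,12.3,0,0,0,-56,8.6,13.3,0,0,0,-64,10.6,14.0,0,0,0,-72,12.6,14.5,0,0,0,-80,12.6,14.5,0,0,0,-80]'
python3 - <<'E'
from h import *
np.set_printoptions(precision=4,suppress=True)
f=grab('side','s6');g=load('side0')
o=np.hstack([cv2.resize(k["frame"][155:225,235:305],None,fx=5.6,fy=5.6,interpolation=cv2.INTER_CUBIC) for k in(g,f)]);cv2.imwrite('pics/jaw6.png',o)
E
```

```text
time_s: 7.35
ee_pos: [0.4426, -0.2917, 0.047]
eef_rot: [3.046, 0.769, 0.004]
wrist_force: [3.2, 2.3, 8.6]
width: 0.233
grasp_force: 15.0
```

View pics/jaw6.png

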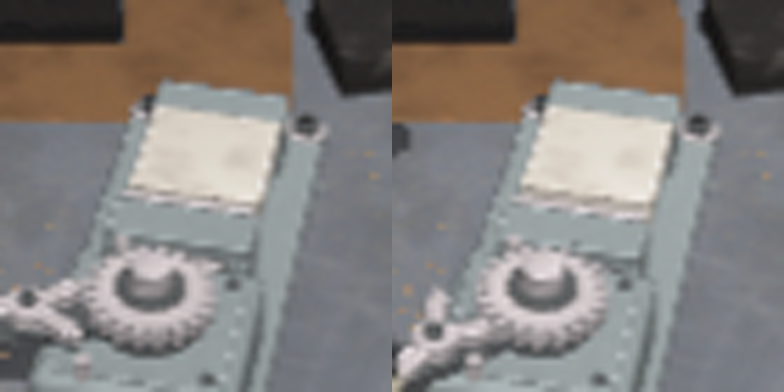

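The moving jaw has started to back off, with the block's front face exposed at (585,208) on the right and the block still seated. On to the second cycle.

```bash
python3 -m crank '[0.1,-2.1,0,0,0,8,0.5,-4.1,0,0,0,16,1.2,-6.1,0,0,0,24,2.1,-8.0,0,0,0,32,3.3,-9.7,0,0,0,40,4.7,-11.2,0,0,0,48,6.3,-12.5,0,0,0,56,8.1,-13.6,0,0,0,64,10.1,-14.4,0,0,0,72,12.1,-14.9,0,0,0,80,12.1,-14.9,0,0,0,80]'; python3 -m crank '[0.2,2.1,0,0,0,-8,0.7,4.1,0,0,0,-16,1.4,6.0,0,0,0,-24,2.4,7.9,0,0,0,-32,3.7,9.5,0,0,0,-40,5.1,11.0,0,0,0,-48,6.8,12.3,0,0,0,-56,8.6,13.3,0,0,0,-64,10.6,14.0,0,0,0,-72,12.6,14.5,0,0,0,-80,12.6,14.5,0,0,0,-80]'
python3 - <<'E'
from h import *
np.set_printoptions(precision=4,suppress=True)
f=grab('side','s7')
# moving jaw + top: profile along vise y, from side view, points near x=0 of vise
th=np.radians(-14.7);B=np.array([.6055,-.097]);ex=np.array([np.cos(th),np.sin(th)]);ey=np.array([-ex[1],ex[0]])
G=[]
for n in('side0','s6','s7'):
    F=load(n);g=F["frame"].mean(-1).astype(np.float32)
    ys=np.arange(-.085,-.02,.001); row=[]
    for y in ys:
        row.append(np.mean([g[tuple(np.round(proj(F,np.r_[B+ex*x+ey*y,.052])[::-1]).astype(int))] for x in np.linspace(-.02,.02,9)]))
    print(n,np.round(row[::2]).astype(int))
o=cv2.resize(f["frame"][155:225,235:305],None,fx=6,fy=6,interpolation=cv2.INTER_CUBIC);cv2.imwrite('pics/jaw7.png',o)
E
```

```text
time_s: 8.5
ee_pos: [0.4807, -0.1021, 0.047]
eef_rot: [-2.825, 1.374, -0.007]
wrist_force: [0.8, -0.1, 10.2]
width: 0.23
grasp_force: 15.0
time_s: 9.6
ee_pos: [0.4426, -0.2917, 0.0467]
eef_rot: [-3.045, -0.772, -0.004]
wrist_force: [3.8, 3.5, 9.2]
width: 0.232
grasp_force: 15.0
side0 [181 189 190 191 189 170 152 132 125 118 129 152 158 156 156 155 155 155
 155 156 156 156 159 156 176 192 185 170 177 198 211 210 211]
s6 [188 191 191 190 184 166 154 144 148 165 159 159 161 161 161 161 161 162
 162 162 162 166 185 196 177 172 172 168 182 205 217 217 217]
s7 [188 189 186 182 179 167 171 174 166 163 162 161 161 162 161 161 161 163
 163 163 196 203 182 170 167 167 170 168 182 205 217 216 217]
```

View pics/jaw7.png

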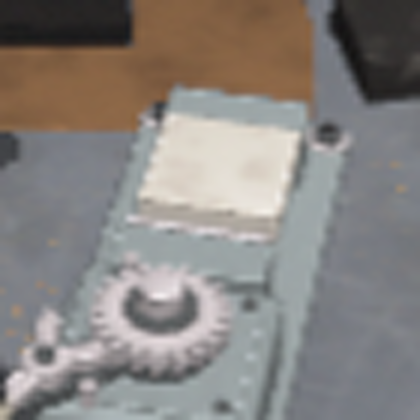

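The block still sits on the rails and the jaw rim, near (205,225), has backed off about 8.4 mm in total. That is about 4.2 mm a stroke, so one more stroke gives roughly 12.5 mm, within the 13.9 mm travel.

```bash
python3 -m crank '[0.1,-2.1,0,0,0,8,0.5,-4.1,0,0,0,16,1.2,-6.1,0,0,0,24,2.1,-8.0,0,0,0,32,3.3,-9.7,0,0,0,40,4.7,-11.2,0,0,0,48,6.3,-12.5,0,0,0,56,8.1,-13.6,0,0,0,64,10.1,-14.4,0,0,0,72,12.1,-14.9,0,0,0,80,12.1,-14.9,0,0,0,80]'; python3 -m crank '[0.2,2.1,0,0,0,-8,0.7,4.1,0,0,0,-16,1.4,6.0,0,0,0,-24,2.4,7.9,0,0,0,-32,3.7,9.5,0,0,0,-40,5.1,11.0,0,0,0,-48,6.8,12.3,0,0,0,-56,8.6,13.3,0,0,0,-64,9.6,13.6,0,0,0,-68,9.6,13.6,0,0,0,-68]'; python3 -m crank '[0,0,0,0,0,0,0,0,0,0,0,0,0,0,0,0,0,0]' 0.55;  python3 -m crank '[0,0,-5,0,0,0,0,0,-10,0,0,0,0,0,-14,0,0,0,0,0,-14,0,0,0,0,0,-14,0,0,0]'
python3 - <<'E'
from h import *
np.set_printoptions(precision=4,suppress=True)
f=grab('side','s8')
th=np.radians(-14.7);B=np.array([.6055,-.097]);ex=np.array([np.cos(th),np.sin(th)]);ey=np.array([-ex[1],ex[0]])
for n in('side0','s8'):
    F=load(n);g=F["frame"].mean(-1).astype(np.float32)
    print(n,[int(np.mean([g[tuple(np.round(proj(F,np.r_[B+ex*x+ey*y,.052])[::-1]).astype(int))] for x in np.linspace(-.02,.02,9)])) for y in np.arange(-.085,-.02,.002)])
C=cloud(f);v=f["frame"].mean(-1);X,Y,Z=C[...,0],C[...,1],C[...,2]
for n in('side0','s8'):
    F=load(n);C=cloud(F);v=F["frame"].mean(-1);X,Y,Z=C[...,0],C[...,1],C[...,2]
    m=((v>185)&(abs(X-.605)<.06)&(abs(Y+.09)<.06)&(Z>.052)&(Z<.065)).astype(np.uint8);k,l,st,_=cv2.connectedComponentsWithStats(m,connectivity=4);m=l==1+np.argmax(st[1:,4])
    print(n,m.sum(),cv2.minAreaRect(C[m][:,:2].astype(np.float32)),np.median(C[m],0))
for n in('t2','s8'):pass
E
```

```text
time_s: 10.75
ee_pos: [0.4803, -0.1023, 0.0468]
eef_rot: [-2.826, 1.371, -0.005]
wrist_force: [0.0, -0.4, 10.1]
width: 0.23
grasp_force: 15.0
time_s: 11.75
ee_pos: [0.4308, -0.2639, 0.0468]
eef_rot: [3.108, 0.449, 0.003]
wrist_force: [2.1, 1.2, 9.4]
width: 0.23
grasp_force: 15.0
time_s: 12.05
ee_pos: [0.4294, -0.2614, 0.0452]
eef_rot: [-3.109, -0.441, 0.002]
wrist_force: [0.1, 0.3, 0.2]
width: 0.441
grasp_force: 0.0
time_s: 12.55
ee_pos: [0.4305, -0.2618, 0.1861]
eef_rot: [3.11, 0.439, 0.001]
wrist_force: [-0.3, -0.5, -0.2]
width: 0.552
grasp_force: 0.0
side0 [181, 188, 189, 191, 189, 170, 152, 131, 125, 118, 128, 151, 157, 155, 156, 155, 155, 155, 155, 155, 155, 155, 159, 156, 176, 192, 184, 169, 177, 197, 210, 209, 210]
s8 [187, 186, 184, 181, 179, 177, 172, 166, 163, 159, 158, 158, 158, 158, 159, 159, 163, 161, 180, 194, 175, 165, 159, 158, 161, 163, 167, 164, 179, 201, 214, 213, 214]
side0 330 ((0.6050401329994202, -0.09646976739168167), (0.0676397830247879, 0.06326203048229218), 74.81132507324219) [ 0.6047 -0.0994  0.0565]
s8 334 ((0.6047325730323792, -0.09833835810422897), (0.06594238430261612, 0.06272914260625839), 76.2953872680664) [ 0.6048 -0.0996  0.0565]
```

```bash
python3 -m crank '[4,-2,0,0,0,-8,8,-4,0,0,0,-16,12,-6,0,0,0,-24,16,-8,0,0,0,-32,20,-10,0,0,0,-40,21.3,-11,0,0,0,-48,21.3,-11,0,0,0,-56,21.3,-11,0,0,0,-59.2,21.3,-11,0,0,0,-59.2,21.3,-11,0,0,0,-59.2]' 1 40; python3 -m crank '[0,0,5,0,0,0,0,0,8,0,0,0,0,0,8.6,0,0,0,0,0,8.6,0,0,0,0,0,8.6,0,0,0]';python3 - <<'E'
from h import *
a=grab('side','s9');crop(a,215,315,140,215,7,'pics/a9.png')
E
```

```text
time_s: 13.6
ee_pos: [0.604, -0.0971, 0.1837]
eef_rot: [-2.488, -1.913, 0.003]
wrist_force: [-0.2, -0.8, -0.4]
width: 0.996
grasp_force: 0.0
time_s: 14.1
ee_pos: [0.606, -0.0979, 0.1011]
eef_rot: [2.488, 1.915, 0.002]
wrist_force: [0.8, 0.4, 1.1]
width: 1.001
grasp_force: 0.0
```

View pics/a9.png

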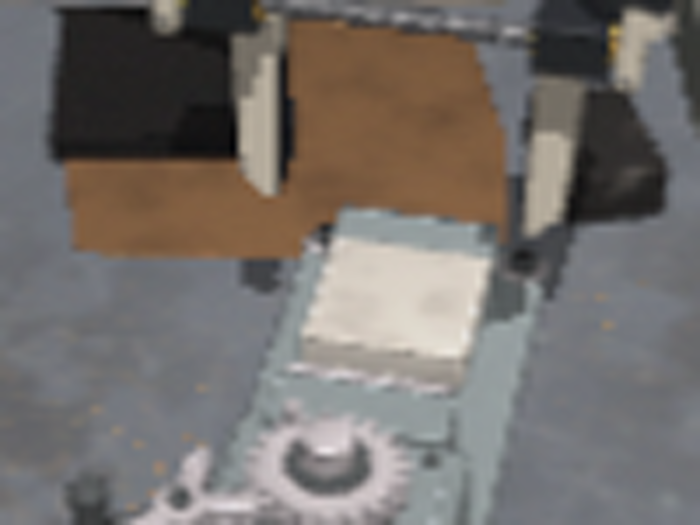

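The fingers straddle the block symmetrically, with tips at (262,190) and (540,235) and the block centre at (398,295). Next I'll go down and grip.

```bash
python3 -m crank '[0,0,3,0,0,0,0,0,5,0,0,0,0,0,5.9,0,0,0,0,0,5.9,0,0,0,0,0,5.9,0,0,0]'; python3 -m crank '[0,0,0,0,0,0,0,0,0,0,0,0,0,0,0,0,0,0,0,0,0,0,0,0,0,0,0,0,0,0]' 0.5 40
```

```text
time_s: 14.65
ee_pos: [0.606, -0.0977, 0.0421]
eef_rot: [2.488, 1.916, 0.002]
wrist_force: [0.4, 0.2, 0.0]
width: 1.001
grasp_force: 0.0
time_s: 15.15
ee_pos: [0.6054, -0.0975, 0.041]
eef_rot: [2.488, 1.916, 0.001]
wrist_force: [0.6, -0.2, 1.0]
width: 0.687
grasp_force: 40.0
```

```bash
python3 -m crank '[0,0,-1,0,0,0,0,0,-2,0,0,0,0,0,-5,0,0,0,0,0,-9,0,0,0,0,0,-12,0,0,0,0,0,-12,0,0,0,0,0,-12,0,0,0]'
python3 - <<'E'
from h import *
t,s=load('top0'),load('side0')
for c in((47,255),(194,257),(190,400),(36,398),(117,327)): print(back(t,129.6+c[0]/4,124.6+c[1]/4,h=.018).round(4))
for c in((294,56),(457,58),(460,152),(290,152)): print('s',back(s,164.6+c[0]/5,129.6+c[1]/5,h=.018).round(4))
E
```

```text
time_s: 15.85
ee_pos: [0.6047, -0.0972, 0.1607]
eef_rot: [2.489, 1.917, 0.001]
wrist_force: [-0.1, 0.2, -4.9]
width: 0.688
grasp_force: 40.0
[0.5665 0.1805 0.018 ]
[0.5661 0.0699 0.018 ]
[0.4593 0.0685 0.018 ]
[0.4595 0.183  0.018 ]
[0.5129 0.1253 0.018 ]
s [0.4578 0.1773 0.018 ]
s [0.569  0.1724 0.018 ]
s [0.5683 0.0615 0.018 ]
s [0.4606 0.0638 0.018 ]
```

```bash
python3 -m crank '[2,-1.5,0,0,0,-3,5,-4,0,0,0,-6,8,-6.5,0,0,0,-9,11,-9,0,0,0,-12,14,-11.5,0,0,0,-14.8,17,-13.5,0,0,0,-14.8,18.9,-14.4,0,0,0,-14.8,18.9,-14.4,0,0,0,-14.8,18.9,-14.4,0,0,0,-14.8,18.9,-14.4,0,0,0,-14.8]'; python3 -m crank '[0,0,4,0,0,0,0,0,8,0,0,0,0,0,11,0,0,0,0,0,12.5,0,0,0,0,0,13,0,0,0,0,0,13,0,0,0,0,0,13,0,0,0]'
```

```text
time_s: 16.85
ee_pos: [0.5136, 0.1214, 0.1594]
eef_rot: [-2.221, -2.22, 0.003]
wrist_force: [0.2, -0.6, -3.9]
width: 0.686
grasp_force: 40.0
time_s: 17.55
ee_pos: [0.5151, 0.1217, 0.0315]
eef_rot: [2.221, 2.22, 0.002]
wrist_force: [0.4, 0.4, -4.3]
width: 0.687
grasp_force: 40.0
```

```bash
python3 -m crank '[0,0,0.4,0,0,0,0,0,0.8,0,0,0,0,0,1,0,0,0,0,0,1,0,0,0]'; python3 -m crank '[0,0,0.1,0,0,0,0,0,0.1,0,0,0]'
```

```text
time_s: 17.95
ee_pos: [0.5137, 0.1222, 0.0205]
eef_rot: [-2.221, -2.221, 0.0]
wrist_force: [-1.0, 0.9, -5.4]
width: 0.685
grasp_force: 40.0
time_s: 18.15
ee_pos: [0.514, 0.1222, 0.0196]
eef_rot: [-2.221, -2.222, 0.0]
wrist_force: [0.2, 1.1, -4.5]
width: 0.684
grasp_force: 40.0
```

```bash
python3 -m crank '[0,0,0.05,0,0,0,0,0,0.05,0,0,0]'; python3 -m crank '[0,0,0.05,0,0,0,0,0,0.05,0,0,0]'
```

```text
time_s: 18.35
ee_pos: [0.514, 0.1222, 0.0192]
eef_rot: [-2.221, -2.221, 0.0]
wrist_force: [0.6, -0.2, -3.8]
width: 0.685
grasp_force: 40.0
time_s: 18.55
ee_pos: [0.5141, 0.1222, 0.019]
eef_rot: [2.221, 2.221, 0.0]
wrist_force: [-1.1, -0.1, 0.1]
width: 0.684
grasp_force: 40.0
```

Contact: the weight has come off the wrist. Next I'll release and lift away.

```bash
python3 -m crank '[0,0,0,0,0,0,0,0,0,0,0,0,0,0,0,0,0,0,0,0,0,0,0,0]' 0.9; python3 -m crank '[0,0,-2,0,0,0,0,0,-6,0,0,0,0,0,-11,0,0,0,0,0,-16,0,0,0,0,0,-20,0,0,0,0,0,-20,0,0,0]'; python3 -m crank '[0,5,-20,0,0,0,0,10,-20,0,0,0,-5,10,-20,0,0,0,-10,10,-20,0,0,0,-15,10,-20,0,0,0,-20,10,-20,0,0,0,-25,10,-20,0,0,0,-25,10,-20,0,0,0]'
python3 - <<'E'
from h import *
a,b=grab('side','s10'),grab('top','t10')
cv2.imwrite('pics/end.png',np.hstack([cv2.resize(k,(400,300),interpolation=cv2.INTER_CUBIC) for k in(a["frame"][130:250,165:325],b["frame"][125:275,130:330])]))
for f in(a,b):
    C=cloud(f);v=f["frame"].mean(-1);X,Y,Z=C[...,0],C[...,1],C[...,2]
    m=((v>150)&(abs(X-.513)<.07)&(abs(Y-.122)<.07)&(Z>.026)&(Z<.045)); print(m.sum(),m.sum()and(cv2.minAreaRect(C[m][:,:2].astype(np.float32)),np.percentile(C[m][:,2],[5,50,95])))
print(status.observe()["ee_pos"])
E
```

```text
time_s: 18.95
ee_pos: [0.5143, 0.1222, 0.0188]
eef_rot: [2.221, 2.221, 0.001]
wrist_force: [0.2, 0.7, -0.2]
width: 0.895
grasp_force: 0.0
time_s: 19.55
ee_pos: [0.5176, 0.1224, 0.2253]
eef_rot: [2.215, 2.216, 0.014]
wrist_force: [0.3, -1.0, 0.8]
width: 0.899
grasp_force: 0.0
time_s: 20.35
ee_pos: [0.614, -0.1277, 0.4176]
eef_rot: [-2.22, -2.221, 0.001]
wrist_force: [0.8, 0.5, 1.4]
width: 0.903
grasp_force: 0.0
227 (((0.5117876529693604, 0.11842980980873108), (0.06410803645849228, 0.05968935787677765), 89.6774673461914), array([0.02910758, 0.03479559, 0.03677581]))
0 0
[ 0.61393028 -0.13253952  0.41631324]
```

View pics/end.png

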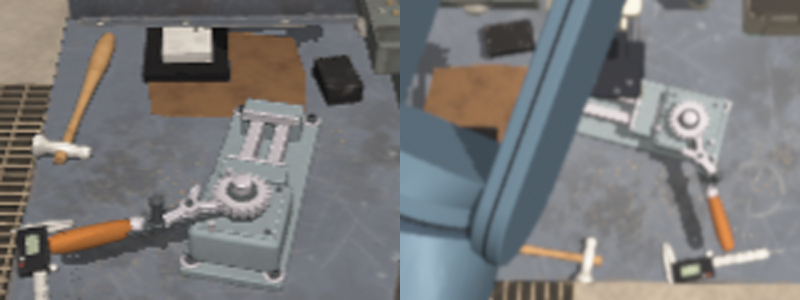

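The end view shows the block flat on the pad (187,45), the vise open and empty, and the charcoal, calipers and hammer unmoved. One last check of the pawl side before I hand in.

Run:
```python
from h import *
S=np.array([.573,-.221])
for n in('side0','s10'):
    f=load(n);C=cloud(f);g=f["frame"].astype(int);X,Y,Z=C[...,0],C[...,1],C[...,2]
    w=(g[...,2]>150)&(g[...,0]<80)&(X>.3)&(X<.55)&(Y<-.15)&(Z>.045)&(Z<.09); c=np.array(cv2.minAreaRect(C[w][:,:2].astype(np.float32))[0])
    w=(Z>.088)&(Z<.115)&(np.hypot(X-S[0],Y-S[1])>.07)&(np.hypot(X-S[0],Y-S[1])<.115)&(X<.55)&(Y<-.15);p=np.median(C[w],0)
    an=lambda q:np.degrees(np.arctan2(*(q[:2]-S)[::-1]))%360
    print(n,'lever',an(c),'post',an(p),w.sum())
```

```text
side0 lever 186.4921050758274 post 183.01634985573892 39
s10 lever 197.21347767058856 post 207.0448407897881 46
```

The post is now on the right of the lever (+10°, against -3.5° at the start), so the pawl is set to loosen.

```bash
python3 -c "
from plant import workorder
print(workorder.hand_in())"
```

```text
the job is handed in; nothing more can be done
None
```

The job is handed in: pawl set to loosen, jaw backed off about 12 mm (measured from the camera) and left open, block flat in the middle of the pad, charcoal and calipers unmoved by eye (the pliers, never approached, were not re-checked), all in about 20 s; one stray row also pushed the lever to its + stop just after the flip, in the loosening direction, with no harm seen.

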